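# Load the bottle mixer and hold its key switch in the run position

### The arm

A 6-joint arm with a two-finger parallel gripper is mounted at the origin on a cart in front of the work surface, level with it; the furniture and walls round the work are solid. World frame = base frame: x ahead of the robot, y to its left, z up, the work surface at z = 0. Lengths are in mm, angles in rad, forces in N, time in s.
With the tool pointing down it reaches from about 300 to 775 mm from the base axis. Payload 14.6 kg.
Tool frame: the origin (TCP) lies midway between the tips of the shut fingers; the grasp point (between the pads) lies 19 mm behind it; z points along the fingers, y is the line along which they close (so a half turn about z gives the same grasp; the last joint's range is limited). The gripper opens to 94 mm and grips with 3 to 60 N. Pads are 16 mm wide; open, the fingers measure 119 mm over their backs; the gripper's body (75 mm by 177 mm) begins 78 mm behind the grasp point.
Start: joints at [1.121, 0.3, 1.521, -0, 1.321, -0.067], TCP at [205.432, 510.183, 205.446] pointing down, gripper open.
Joint ranges: [-3.03, 3.03], [-0.79, 2.21], [0.23, 2.52], [-1.04, 4.18], [0, 3.07], [-2.55, 2.55]. Speed limits (rad/s): [2.22, 2.22, 2.57, 3.14, 3.14, 3.14].

### API

Orientations are given as [roll, pitch, yaw] about the fixed x, y, z axes, in that order (R = Rz(yaw) Ry(pitch) Rx(roll)).
In Python, from cell import manip gives the robot as it stands.
- The arm moves only by the shell command python3 -m creep 'ROWS' [OPENING] [FORCE]. ROWS is text: rows parted by semicolons, each of 6 numbers parted by spaces: the shift along the tool's x, y, z normalised to -1 to 1, where 1 is 4 cm, then the turn, a rotation vector about the tool's x, y, z normalised to -1 to 1, where 1 is pi rad. In form: dx dy dz ax ay az; .... A call has 1 to 20 rows; each row shifts and turns the commanded pose from where the row before left it, along the tool's axes as they then stand; what a row does not reach is not made up. A row lasts 1/8 s, in which the tool goes at most 62.5 mm and 10.7 degrees, less where a joint would pass 70% of its speed; a pose out of reach is approached as far as the arm can. A call with a number of a shift or a turn outside -1 to 1 is refused whole. A call with a gripper value outside its range is refused whole. OPENING is the closure, from 0 (fully open) to 1 (shut), set as the call begins (- or left out, the last holds). The fingers move at their own pace and stop on an object; FORCE is the grip in N (left out, the last holds). Time passes only in rows, so rows that do not move let the fingers close. It gives the time, the measured TCP pose, the force, the opening and the grip force at its end, in the units of the state.
- manip.read_state(): the state, without advancing time (a new reading comes with each control period).
- manip.camera(name): name is "scene" or "top" or "wrist"; returns a dict with "color" (420x560x3 uint8, red, green, blue), "range_z" (420x560 float32, mm along the optical axis (not along the pixel's ray), 0 where there is no reading), "camera_matrix" (3x3 intrinsics, pixels), "T" (4x4, takes a point from camera to world coordinates). Camera axes: x right, y down, z forward; pixel columns grow to the right and rows downward; lengths in mm; the calibration is good to about 2 mm. The wrist camera is an equidistant fisheye: a pixel r from the principal point sees the ray r / f radians off the axis. A picture is of the moment at which its call begins.
- manip.sign_off(): hands the job in; it is judged then, once.
The state is a dict: "clock": time; "joints": joint angles; "qd": joint speeds; "effort": joint torques, N m; "eef_pos": TCP position; "eef_rot": TCP orientation; "wrist_force": force on the tool from outside, world axes, zero at the start; "moment": the same for the moment, N m; "finger_gap": finger opening in mm; "finger_force": force on a finger pad.
Only numpy, scipy, OpenCV 4.12 (cv2) and the standard library are available. Lean on these libraries where they do the work, as an engineer would, in place of code of your own. Each camera call takes 0.05 s, during which the arm holds its last target. There are 200 camera calls.

### The job

Set the white bottle upright on the narrow round plate of the blue bottle mixer and let go of it. Then take the red-headed key out of its wooden block, push it fully home in the mixer's key switch past the stiff pins, turn it a quarter turn clockwise to its stop (towards the green dot) and finish holding the turned key there, since the switch springs back if released. Keep the bottle upright throughout and leave the tin, the sanding block and the marker where they are.

Things in the scene. Friction and masses are not known exactly. Their poses are not given: they have to be found in the camera images.
- bottle: White plastic bottle with a white screw cap, 66 mm diameter, 124 mm tall, standing, 0.1 to 0.22 kg; origin at the centre of its underside, z up its axis. The cap, 30 mm diameter, is the part from 106 to 124 mm above the origin, fixed to the bottle: it can be lifted by the cap from above.
- mixer: Blue bench mixer, fixed: case 140 (x) x 240 (y) x 60 (z) mm, origin at the centre of its underside, x away from the robot, y to the left, yawed up to 0.2 rad. At +y a pedestal carries the narrow round mixing plate; at -y a square aluminium lock face, 56 mm, lies in the top.
- plate_top (a point): Centre of the top of the black round mixing plate (53 mm diameter, flat, no rim), 102 mm above the bench, at (0, 78, 102) mm of the mixer.
- lock_mouth (a point): Centre of the key slot on the top of the lock face, 62 mm above the bench, at (0, -75, 62) mm of the mixer; axes as the mixer's. The slot goes straight down, 18 mm (x) by 6.5 mm (y), with a 3 mm chamfer round its mouth, through a fixed face 6 mm thick and on into a turning barrel. A red dot lies at +x of the slot (off), a green one at -y (run).
- lock (a joint): Turn of the barrel under the lock face, rad: 0 as found (slot along mixer x), grows clockwise seen from above, stop at 1.57. A spring (0.08 N m at the stop) turns it back. It turns only with the key fully home (else the face blocks the blade); once turned, the face keeps the key in. Play between blade and slot: about 0.1 to 0.15 rad, so the key turns that much farther.
- key: Key standing blade-down in its block, 50 g; origin at the centre of the underside of its steel collar (30 mm diameter, 4 mm thick), z up, x along the blade's width; the same after a half turn about z. Above the collar a red head, 30 (x) x 10 (y) x 38 (z) mm, 4 to 42 mm above the origin: pinch it across the 10 mm. Home, the collar rests on the lock face (origin at lock_mouth).
- key_tip (a point): Point of the key's blade, 23.5 mm below the key's origin. Blade 16 (x) x 5 (y) mm, the lowest 8 mm V-shaped; a 5 mm round neck joins it to the collar. In the lock it runs free until 4 to 6 mm before home; there two sticky sprung pins grip it: pushing past takes about 8 to 12 N, with small turns to and fro, until the collar meets the face.
- key_block: Wooden block 64 x 64 x 36 mm, fixed, with a slot 20.5 (x) x 9 (y) mm in its top in which the key stands, the collar resting on the top; origin at the centre of the underside, axes as the key's. The key lifts straight out (by 25 mm or more).
- small_tin: Bystander: plain pale tin, 75 mm diameter, 90 mm tall, origin under its centre. Leave it alone.
- sanding_block: Bystander: brown sanding block lying flat, 112 x 62 mm, 26 mm high, origin under its centre. Leave it alone.
- marker: Bystander: white marker pen with a red cap, lying, 140 mm long (y), 16 mm thick. Leave it alone.
Things that resemble listed ones, but are neither listed nor needed, are in the scene too. Leave any black look-alike of the key alone.

How it is judged (in metres and radians):
On the way, in this order (a step that is already met when the one before it is completed fails the run):
1. the bottle stands upright on the mixer plate, let go (horizontal distance between bottle and plate_top below 0.015 m and z of bottle in the frame of plate_top between -0.006 and 0.006 m and angle between bottle's own z axis and vertical below 0.1 rad and contact force between the fingers and bottle below 0.1 N and contact force between bottle and mixer above 0.2 N), for 0.2 s.
2. the key is fully home in the lock (not yet turned) (horizontal distance between key and lock_mouth below 0.004 m and z of key in the frame of lock_mouth below 0.0025 m and angle between key's own z axis and vertical below 0.15 rad), for 0.1 s.
3. the key is turned a quarter turn clockwise and held (all of step 2 and value of joint lock above 1.3 rad and contact force between the fingers and key above 1 N), for 0.5 s.
At the end, for the whole second after the job is handed in: The bottle stands free and upright on the plate, its centre within 15 mm of the plate's; the key is home (collar within 2.5 mm of the lock face, within 4 mm of its centre), the lock is turned more than 1.3 rad, and the fingers hold the key (all of step 1 and all of step 3); the arm keeps its last pose, push and grip.
It fails at once if the bottle is tipped (angle between bottle's own z axis and vertical above 0.5 rad).
It fails at once if a bystander is moved (small tin) (distance of small_tin from where it was at the start of the episode above 0.03 m).
It fails at once if a bystander is moved (sanding block) (distance of sanding_block from where it was at the start of the episode above 0.03 m).
It fails at once if a bystander is moved (marker) (distance of marker from where it was at the start of the episode above 0.03 m).
It also fails if it takes over 66 s, if anything falls off the work surface, if the arm or the gripper's body presses on something with over 40 N, if the wrist force passes 120 N, or if a joint passes its speed limit or range.

## Working session

There is one attempt and no reset: what is moved stays moved. The work goes in short steps, Python scripts to look and compute and a shell command to move; the robot and the scene stay as the last step left them, time stands still between calls to the robot, and variables do not carry over. Pictures are saved under pics/ and viewed, at most 12 in all, crops included, and the job is handed in when it is done.

```bash
mkdir -p pics; cat > h.py <<'E'
import numpy as np,cv2
from cell import manip
def shot(name):
    c=manip.camera(name); np.savez('pics/%s.npz'%name,**c); return c
E
python3 - <<'E'
from h import *
for n in ("scene","top"):
    c=shot(n); cv2.imwrite(f'pics/{n}0.png',cv2.resize(c['color'][:,:,::-1],(800,600),interpolation=cv2.INTER_CUBIC)); print(n,c['T'].round(3).tolist(),c['camera_matrix'].tolist())
print(manip.read_state())
E
```

```text
scene [[-0.906, -0.292, 0.305, 123.355], [-0.422, 0.66, -0.621, 911.447], [-0.019, -0.692, -0.722, 987.545], [0.0, 0.0, 0.0, 1.0]] [[491.3824532722396, 0.0, 274.72916080446623], [0.0, 491.3824532722396, 220.48290893988496], [0.0, 0.0, 1.0]]
top [[-0.018, -0.991, 0.134, 377.188], [-1.0, 0.015, -0.025, 170.039], [0.023, -0.135, -0.991, 1050.262], [0.0, 0.0, 0.0, 1.0]] [[471.16561779380197, 0.0, 277.72745213514196], [0.0, 471.16561779380197, 211.39470861353436], [0.0, 0.0, 1.0]]
{'clock': 0.1, 'joints': array([ 1.12141464e+00,  3.00403339e-01,  1.52150391e+00, -1.45331182e-05,
        1.32069120e+00, -6.65579782e-02]), 'qd': array([ 0.00030863, -0.00038198, -0.00154186, -0.00092322,  0.00316698,
       -0.00065015]), 'effort': array([ 9.26609246e-04, -5.32640219e+01, -3.53290451e+01,  7.10254395e-02,
        2.34098959e-02, -5.10548080e-05]), 'eef_pos': array([205.33347302, 509.98820692, 204.9561402 ]), 'eef_rot': array([-3.14058815e+00, -5.28480959e-05,  2.75877253e+00]), 'wrist_force': array([-0.3525266 ,  0.64175293,  0.24898788]), 'moment': array([-0.01498086, -0.02166738, -0.0460136 ]), 'finger_force': 0.0, 'finger_gap': 94.13488927960935}
```

View pics/top0.png

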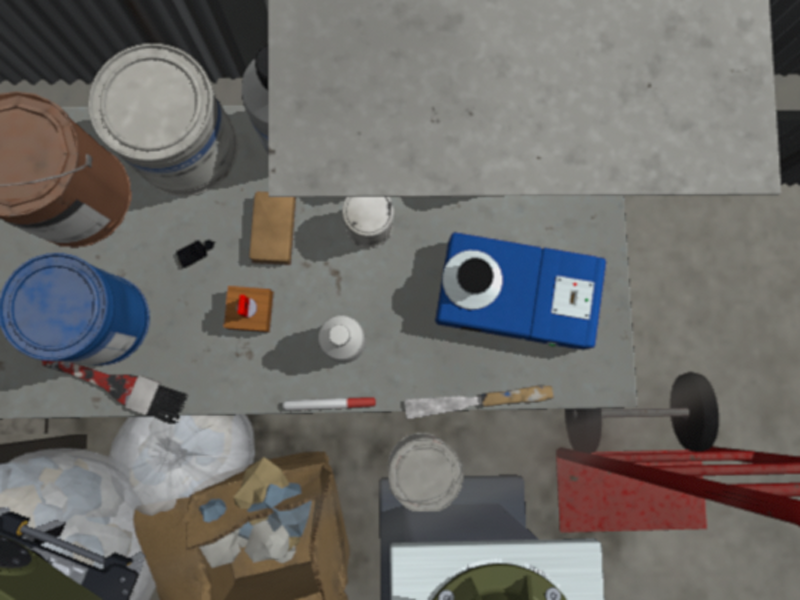

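View pics/scene0.png

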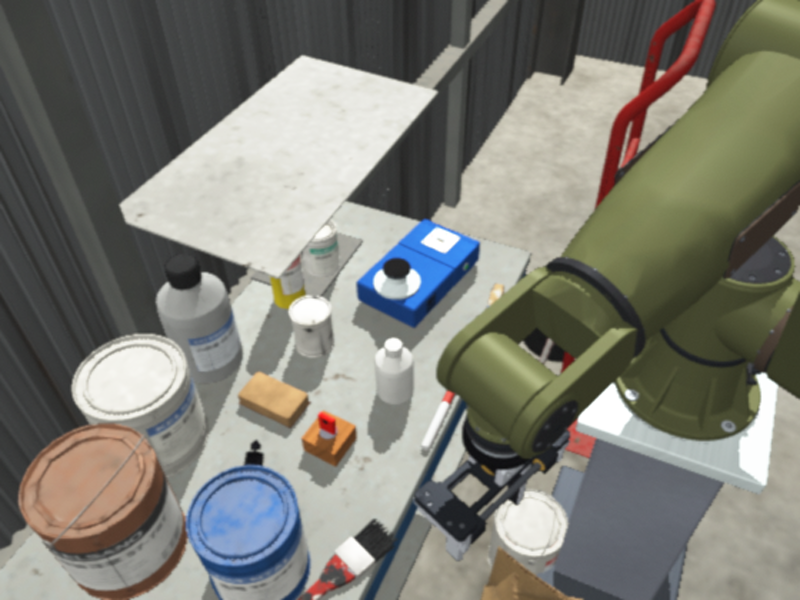

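Top view (800x600): white bottle cap at (340,334); red key head at (243,306) in its orange block (248,309). The plate is at (475,277) and the lock slot at (573,297). Possible mix-ups:
- **Bottle:** the tin (368,215) and the grey bottle at scene (197,320). I choose the small white-capped one.
- **Key:** the black look-alike (195,253). I choose the red one.

A shelf overhangs the far side.

```bash
cat >> h.py <<'E'
def cloud(c):
    h,w=c['range_z'].shape; K=c['camera_matrix']; v,u=np.mgrid[:h,:w]; z=c['range_z']
    P=np.stack([(u-K[0,2])/K[0,0]*z,(v-K[1,2])/K[1,1]*z,z],-1)@c['T'][:3,:3].T+c['T'][:3,3]
    P[z==0]=np.nan; return P
E
python3 - <<'E'
from h import *
for n in ("scene","top"):
    c=np.load(f'pics/{n}.npz'); P=cloud(c); im=c['color'].astype(int); X,Y,Z=P[...,0],P[...,1],P[...,2]
    R,G,B=im[...,0],im[...,1],im[...,2]
    def rep(nm,m):
        if m.sum()>3: print(n,nm,m.sum(),np.median(P[m],0).round(1),'min',np.percentile(P[m],2,axis=0).round(1),'max',np.percentile(P[m],98,axis=0).round(1))
    # regions by world xy
    def box(x0,x1,y0,y1,z0,z1): return (X>x0)&(X<x1)&(Y>y0)&(Y<y1)&(Z>z0)&(Z<z1)
    u=(lambda a,b:tuple(np.array([b,a])*0.7//1)) 
    if n=='top':
        for nm,(a,b) in dict(cap=(340,333),plate=(475,277),lock=(590,300),key=(243,304),block=(265,315),shelf=(500,180),shelf2=(280,185),shelf3=(770,180),tin=(368,212),sand=(272,230),table=(340,270),white_edge=(495,300)).items():
            print(nm,P[int(b*.7),int(a*.7)].round(1))
        cap=P[int(333*.7),int(340*.7)]; np.save('pics/cap.npy',cap)
        ref={k:P[int(b*.7),int(a*.7)] for k,(a,b) in dict(cap=(340,333),plate=(475,277),key=(243,306),lock=(575,297)).items()}
    else: ref=None
    if ref is None:
        ct=np.load('pics/top.npz'); Pt=cloud(ct); ref={k:Pt[int(b*.7),int(a*.7)] for k,(a,b) in dict(cap=(340,333),plate=(475,277),key=(243,306),lock=(575,297)).items()}
    for k,r,z0,z1 in (('cap',50,115,135),('plate',70,94,110),('lock',110,52,70)):
        x,y,_=ref[k]; m=box(x-r,x+r,y-r,y+r,z0,z1)
        if k=='plate': m&=(R<70)&(G<70)&(B<70)
        rep(k,m)
        if k=='lock':
            mb=m&(B>R+40); rep('bluetop',mb); mw=m&(np.minimum(np.minimum(R,G),B)>130); rep('lockface',mw)
            if mw.sum()>50:
                q=P[mw][:,:2].astype(np.float32); print(cv2.minAreaRect(q))
    x,y,_=ref['key']; m=box(x-60,x+60,y-60,y+60,15,100)&(R>150)&(G<60); rep('red',m)
    rep('redtop',m&(Z>70)); print(cv2.minAreaRect(P[m&(Z>70)][:,:2].astype(np.float32)))
    m=box(x-60,x+60,y-60,y+60,28,42)&(R>B+50)&(G>70); rep('block',m); print(cv2.minAreaRect(P[m][:,:2].astype(np.float32)))
    a=c['color'][...,::-1]
crop=np.load('pics/top.npz')['color'][...,::-1]
a=cv2.resize(crop[150:260,140:270],None,fx=4.6,fy=4.6,interpolation=cv2.INTER_CUBIC)
cv2.imwrite('pics/crop1.png',a)
E
```

```text
scene cap 115 [458.6 231.9 123.6] min [445.7 216.1 115.7] max [472.2 243.9 128.3]
scene plate 179 [541.7  36.5 101.7] min [521.9  14.4  98.8] max [563.5  58.  105.7]
scene lock 1588 [516.4 -85.6  59.9] min [ 448.9 -158.3   55. ] max [592.8 -14.9  64.3]
scene bluetop 1317 [518.3 -73.7  59.5] min [ 448.4 -159.6   54.9] max [594.3 -14.6  63.7]
scene lockface 318 [ 517.1 -117.9   61.4] min [ 485.8 -150.7   56.4] max [591.9 -30.7  65.2]
((542.9315795898438, -80.30117797851562), (153.2786865234375, 99.84773254394531), 79.52051544189453)
scene red 77 [508.4 376.5  65.1] min [496.3 372.6  47.7] max [520.8 379.   79.8]
scene redtop 32 [508.4 375.8  76.9] min [496.4 372.3  70.7] max [519.7 378.7  80.4]
((507.83551025390625, 375.4124755859375), (6.256232261657715, 24.50208854675293), 87.07762908935547)
scene block 494 [502.2 382.2  35.9] min [478.2 340.9  29.6] max [542.3 405.   39.8]
((510.6675720214844, 371.7155456542969), (67.23139190673828, 65.33871459960938), 85.84253692626953)
cap [461.2 227.8 123.8]
plate [542.2  34.5 102.6]
lock [ 510.3 -143.6   61. ]
key [511.1 368.8  78.6]
block [498.
[... 481 characters left out ...]
526.6 -73.7  59. ] min [ 449.  -160.4   54.8] max [592.9 -13.8  62.7]
top lockface 650 [ 515.2 -116.8   60.9] min [ 487.  -145.3   57.2] max [543.3 -87.   65.1]
((522.6505126953125, -78.22557830810547), (138.76272583007812, 56.89958190917969), 79.58968353271484)
top red 54 [511.2 371.4  76.5] min [497.  367.5  72.6] max [524.2 375.8  80.9]
top redtop 54 [511.2 371.4  76.5] min [497.  367.5  72.6] max [524.2 375.8  80.9]
((510.3955383300781, 371.82421875), (8.619476318359375, 27.785127639770508), 89.97061157226562)
top block 552 [514.7 362.2  35.1] min [478.  340.8  31.4] max [541.2 401.7  39.4]
((510.2532653808594, 372.336181640625), (64.92710876464844, 63.29857635498047), 83.76029205322266)
```

View pics/crop1.png

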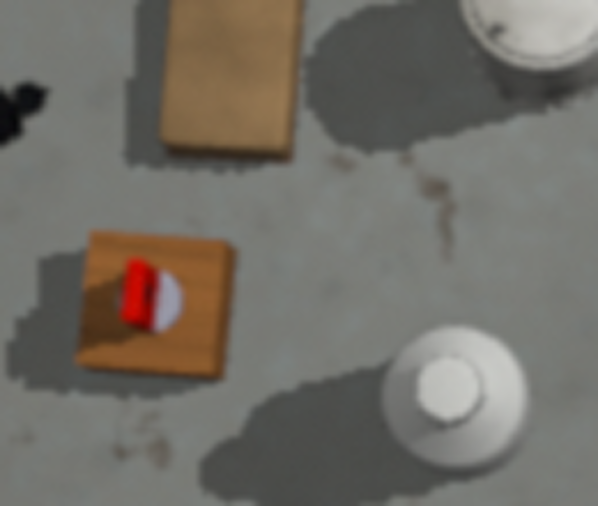

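Crop: cap at (449,388) and the red head at (138,293) with its long side along world x. The black look-alike at the left edge is left alone. Both views agree, with heights as specified:

| Item | x (mm) | y (mm) | z (mm) | Yaw (rad) |
|---|---|---|---|---|
| Bottle | 459 | 230 | cap top 123.5 | – |
| Plate | 542.5 | 35 | 102 | – |
| Lock | 516 | -117 | 61 | about -0.175 |
| Key | 510.5 | 373 | head top about 78 | about -0.08 |

First move: turn to tool yaw π, then go above the bottle.

```bash
python3 -m creep '0 0 0 0 0 -0.041; 0 0 0 0 0 -0.041; 0 0 0 0 0 -0.04; -0.635 -0.7 0 0 0 0; -0.635 -0.7 0 0 0 0; -0.635 -0.7 0 0 0 0; -0.635 -0.7 0 0 0 0; -0.635 -0.7 0 0 0 0; -0.635 -0.7 0 0 0 0; -0.635 -0.7 0 0 0 0; -0.635 -0.7 0 0 0 0; -0.635 -0.7 0 0 0 0; -0.635 -0.7 0 0 0 0; 0 0 0 0 0 0; 0 0 0 0 0 0' 0 20
```

```text
clock: 1.98
eef_pos: [459.1, 230.6, 205.2]
eef_rot: [-3.142, -0.001, -3.141]
wrist_force: [0.0, 0.7, 0.7]
finger_gap: 93.8
finger_force: 0.0
```

```bash
python3 -m creep '0 0 0.75 0 0 0; 0 0 0.75 0 0 0; 0 0 0.75 0 0 0; 0 0 0.75 0 0 0; 0 0 0.75 0 0 0; 0 0 0 0 0 0; 0 0 0 0 0 0' 0 20 && python3 -m creep '0 0 0 0 0 0; 0 0 0 0 0 0; 0 0 0 0 0 0; 0 0 0 0 0 0; 0 0 0 0 0 0; 0 0 0 0 0 0' 1 20
```

```text
clock: 2.85
eef_pos: [459.8, 231.0, 56.7]
eef_rot: [3.141, 0.001, -3.14]
wrist_force: [-0.7, -0.6, -0.0]
finger_gap: 94.0
finger_force: 0.0
clock: 3.6
eef_pos: [459.7, 230.2, 55.8]
eef_rot: [-3.141, 0.0, -3.141]
wrist_force: [-0.9, -3.4, 5.2]
finger_gap: 65.1
finger_force: 20.0
```

```bash
python3 -m creep '0 0 -0.4 0 0 0; 0 0 -0.7 0 0 0; 0 0 -0.7 0 0 0; 0 0 -0.7 0 0 0; 0 0 -0.7 0 0 0; -0.2 -0.48 0 0 0 0; -0.3 -0.7 0 0 0 0; -0.3 -0.7 0 0 0 0; -0.3 -0.7 0 0 0 0; -0.3 -0.7 0 0 0 0; -0.3 -0.7 0 0 0 0; -0.25 -0.6 0 0 0 0; -0.13 -0.3 0 0 0 0; 0 0 0 0 0 0; 0 0 0 0 0 0; 0 0 0 0 0 0'
python3 - <<'E'
from h import *
c=shot('scene'); t=shot('top')
for n,c in(('s',c),('t',t)):
    P=cloud(c); m=(abs(P[...,0]-542)<70)&(abs(P[...,1]-35)<70)&(P[...,2]>106)&(P[...,2]<215); print(n,m.sum())
a=np.hstack([cv2.resize(c['color'][120:260,200:400,::-1],(400,280)) for c in (shot('scene'),t)]); cv2.imwrite('pics/p4.png',a)
E
```

```text
clock: 5.6
eef_pos: [542.7, 35.9, 183.6]
eef_rot: [3.142, 0.0, -3.14]
wrist_force: [0.0, -0.6, -0.8]
finger_gap: 64.8
finger_force: 20.0
s 633
t 52
```

View pics/p4.png

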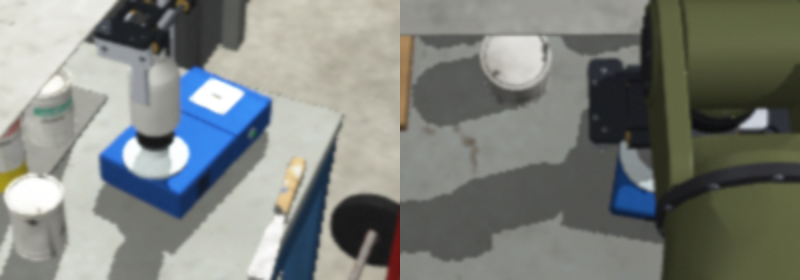

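The scene view shows the bottle at (155,100) hanging upright over the black plate (155,140). I lower it gently.

```bash
python3 -m creep '0 0 0.2 0 0 0; 0 0 0.2 0 0 0; 0 0 0.1 0 0 0; 0 0 0.05 0 0 0; 0 0 0.03 0 0 0; 0 0 0.02 0 0 0; 0 0 0 0 0 0; 0 0 0 0 0 0'
```

```text
clock: 6.75
eef_pos: [542.9, 35.1, 159.5]
eef_rot: [3.142, 0.0, -3.141]
wrist_force: [-0.0, 0.6, -1.0]
finger_gap: 64.9
finger_force: 20.0
```

```bash
python3 -m creep '0 0 0.03 0 0 0; 0 0 0.02 0 0 0; 0 0 0 0 0 0; 0 0 0 0 0 0'
```

```text
clock: 7.25
eef_pos: [543.0, 35.1, 157.8]
eef_rot: [-3.142, 0.0, -3.141]
wrist_force: [-1.3, -1.3, 5.5]
finger_gap: 64.8
finger_force: 20.0
```

```bash
python3 -m creep '0 0 0 0 0 0; 0 0 0 0 0 0; 0 0 0 0 0 0; 0 0 0 0 0 0; 0 0 0 0 0 0; 0 0 0 0 0 0; 0 0 -0.3 0 0 0; 0 0 -0.6 0 0 0; 0 0 -0.7 0 0 0; 0 0 -0.7 0 0 0; 0 0 0 0 0 0; 0 0 0 0 0 0' 0
python3 - <<'E'
from h import *
c=shot('scene');P=cloud(c)
m=(abs(P[...,0]-542)<60)&(abs(P[...,1]-35)<60)&(P[...,2]>216)&(P[...,2]<232)&(c['color'].min(2)>140);print(m.sum(),P[m].mean(0),P[m].min(0),P[m].max(0))
cv2.imwrite('pics/p5.png',cv2.resize(c['color'][80:280,150:430,::-1],(700,500)))
E
```

```text
clock: 8.75
eef_pos: [542.6, 35.1, 248.8]
eef_rot: [-3.142, -0.001, -3.141]
wrist_force: [-1.0, 1.1, 0.4]
finger_gap: 93.9
finger_force: 0.0
79 [541.40923609  39.43821429 224.66482527] [528.9845847   24.64892776 216.98133772] [554.79260713  52.50446096 228.81749794]
```

View pics/p5.png

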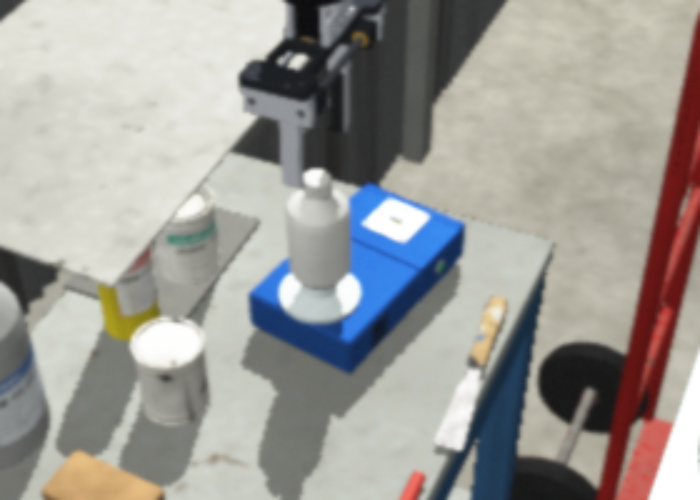

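The bottle stands upright on the plate at (318,230), with the fingers clear. Now on to the key.

```bash
python3 -m creep '0.08 0.7 0 0 0 0; 0.08 0.85 0 0 0 0; 0.08 0.85 0 0 0 0; 0.08 0.85 0 0 0 0; 0.08 0.85 0.2 0 0 0; 0.08 0.85 0.3 0 0 0; 0.08 0.85 0.5 0 0 0; 0.08 0.85 0.5 0 0 0; 0.08 0.85 0.5 0 0 0; 0.08 0.7 0.3 0 0 0; 0 0.23 0 0 0 0.025; 0 0 0 0 0 0; 0 0 0 0 0 0'
python3 - <<'E'
from h import *
c=shot('wrist'); print(c['T'].round(3).tolist(),c['camera_matrix'].tolist())
cv2.imwrite('pics/w1.png',cv2.resize(c['color'][:,:,::-1],(800,600),interpolation=cv2.INTER_CUBIC))
E
```

```text
clock: 10.42
eef_pos: [510.7, 371.8, 157.1]
eef_rot: [-3.141, -0.0, 3.065]
wrist_force: [1.1, 0.5, 0.1]
finger_gap: 94.1
finger_force: 0.0
[[0.077, 0.964, 0.255, 435.712], [0.997, -0.074, -0.02, 377.241], [-0.0, 0.256, -0.967, 336.053], [0.0, 0.0, 0.0, 1.0]] [[325.19226210127806, 0.0, 278.7556335711572], [0.0, 325.19226210127806, 210.52832122897405], [0.0, 0.0, 1.0]]
```

View pics/w1.png

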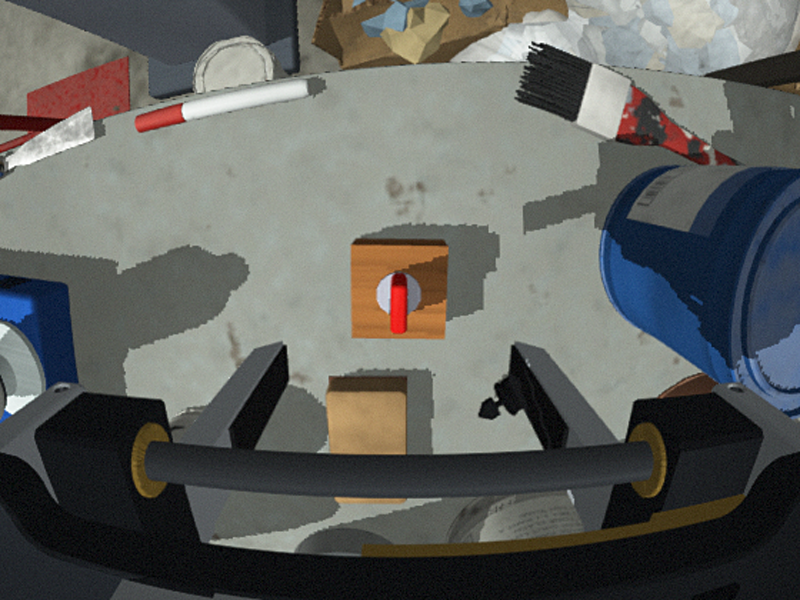

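Wrist view: the red head spans (398,275) to (398,333), midway between the fingertips, and the block edges are square to the tool. I compute the positions from the rays.

```bash
cat >> h.py <<'E'
def fish(c,uv,z):
    K=c['camera_matrix']; uv=np.atleast_2d(uv).astype(float); d=uv-K[:2,2]; r=np.linalg.norm(d,axis=1); th=r/K[0,0]
    ray=np.c_[d/r[:,None]*np.sin(th)[:,None],np.cos(th)]@c['T'][:3,:3].T; o=c['T'][:3,3]
    return o+ray*((z-o[2])/ray[:,2])[:,None]
E
python3 - <<'E'
from h import *
c=np.load('pics/wrist.npz'); s=0.7
b=fish(c,np.array([(351,243),(447,242),(446,338),(352,338)])*s,36); print(b.round(1)[:,:2].tolist(),b.mean(0))
im=c['color'].astype(int); m=(im[...,0]>140)&(im[...,1]<60)&(im[...,2]<60); m[:185]=0;m[240:]=0;m[:,:260]=0;m[:,300:]=0
v,u=np.nonzero(m); p=fish(c,np.c_[u,v],78); print(len(u),np.percentile(p,[3,97],axis=0)[:,:2]); 
print(cv2.minAreaRect(p[:,:2].astype(np.float32)))
z=c['range_z'][m]; print(np.percentile(z,[5,50,95]), c['T'][2,3])
E
```

```text
[[473.7, 343.3], [477.9, 405.8], [543.9, 401.7], [538.9, 337.3]] [508.60340429 372.02775101  36.        ]
346 [[495.65515419 367.01113885]
 [521.71507058 375.86924789]]
((507.479736328125, 371.4517517089844), (9.170573234558105, 29.954933166503906), 85.2980728149414)
[265.63806152 268.7822113  272.37107086] 336.05264420950243
```

```bash
python3 -m creep '0.02 0 0.7 0 0 0; 0 0 0.7 0 0 0; 0 0 0.7 0 0 0; 0 0 0.6 0 0 0; 0 0 0.1 0 0 0; 0 0 0 0 0 0; 0 0 0 0 0 0' 0.5 40 && python3 -m creep '0 0 0 0 0 0; 0 0 0 0 0 0; 0 0 0 0 0 0; 0 0 0 0 0 0; 0 0 0 0 0 0; 0 0 0 0 0 0' 1 40
```

```text
clock: 11.35
eef_pos: [510.4, 372.6, 46.7]
eef_rot: [3.14, 0.001, 3.064]
wrist_force: [0.0, -0.2, -1.0]
finger_gap: 46.6
finger_force: 0.0
clock: 12.1
eef_pos: [509.9, 372.4, 45.4]
eef_rot: [-3.142, -0.0, 3.063]
wrist_force: [-0.0, -0.9, 1.2]
finger_gap: 9.8
finger_force: 40.0
```

```bash
python3 -m creep '0 0 -0.5 0 0 0; 0 0 -0.7 0 0 0; 0 0 -0.7 0 0 0; 0 0 -0.7 0 0 0; 0.26 -0.8 0 0 0 0; 0.26 -0.82 0 0 0 0; 0.26 -0.82 0 0 0 0; 0.26 -0.82 0 0 0 0; 0.26 -0.82 0 0 0 0; 0.26 -0.82 0 0 0 0; 0.26 -0.82 0 0 0 0; -0.07 -0.95 0 0 0 0; -0.07 -0.95 0 0 0 0; -0.07 -0.95 0 0 0 0; -0.07 -0.95 0 0 0 0; -0.07 -0.95 0 0 0 0; -0.07 -0.95 0 0 0 0; -0.07 -0.95 0 0 0.03; 0 0 0 0 0 0; 0 0 0 0 0 0'
```

```text
$[17]: bad value
```

```bash
python3 -m creep '0 0 -0.5 0 0 0; 0 0 -0.7 0 0 0; 0 0 -0.7 0 0 0; 0 0 -0.7 0 0 0; 0.26 -0.8 0 0 0 0; 0.26 -0.82 0 0 0 0; 0.26 -0.82 0 0 0 0; 0.26 -0.82 0 0 0 0; 0.26 -0.82 0 0 0 0; 0.26 -0.82 0 0 0 0; 0.26 -0.82 0 0 0 0; -0.07 -0.95 0 0 0 0; -0.07 -0.95 0 0 0 0; -0.07 -0.95 0 0 0 0; -0.07 -0.95 0 0 0 0; -0.07 -0.95 0 0 0 0; -0.07 -0.95 0 0 0 0; -0.07 -0.95 0 0 0 0.03; 0 0 0 0 0 0; 0 0 0 0 0 0'
python3 - <<'E'
from h import *
c=shot('wrist'); 
cv2.imwrite('pics/w2.png',cv2.resize(c['color'][:,:,::-1],(800,600),interpolation=cv2.INTER_CUBIC))
E
```

```text
clock: 14.6
eef_pos: [418.4, -116.4, 150.2]
eef_rot: [-3.142, 0.001, 2.97]
wrist_force: [0.6, -0.1, 0.2]
finger_gap: 10.0
finger_force: 40.0
```

View pics/w2.png

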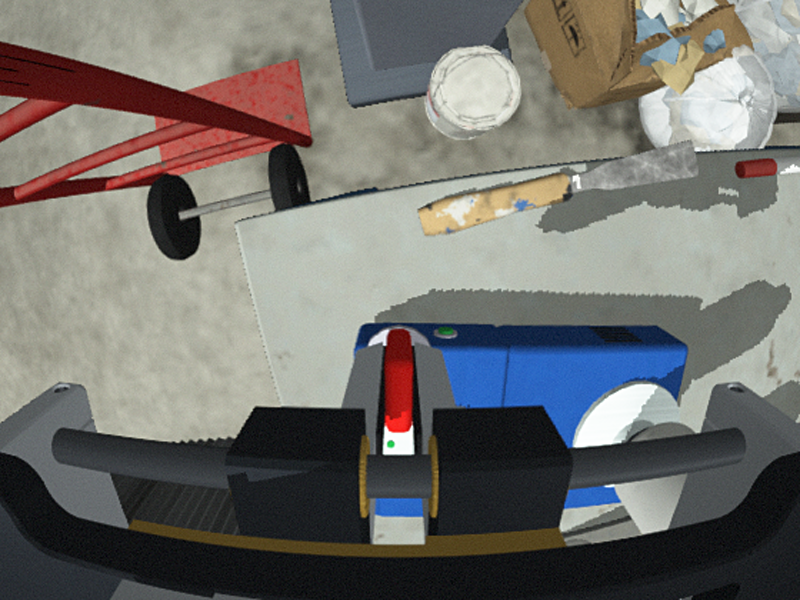

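Wrist view: the key is held square at (398,380), with the mixer edges parallel to the tool. The lock face is hidden behind the fingers, so I measure the lock and the held key with the fixed cameras.

```bash
cat >> h.py <<'E'
def pin(c,uv,z):
    K=c['camera_matrix']; uv=np.atleast_2d(uv).astype(float)
    ray=np.c_[(uv-K[:2,2])/K[0,0],np.ones(len(uv))]@c['T'][:3,:3].T; o=c['T'][:3,3]
    return o+ray*((z-o[2])/ray[:,2])[:,None]
E
python3 - <<'E'
from h import *
out=[]
for n in ("scene","top"):
    c=shot(n);P=cloud(c);im=c['color'].astype(int)
    p=c['T'][:3,:3].T@(np.array([516,-117,62])-c['T'][:3,3]); K=c['camera_matrix']; uv=(K@p/p[2])[:2]; print(n,uv)
    m=(abs(P[...,0]-516)<45)&(abs(P[...,1]+117)<45)&(abs(P[...,2]-61)<8)&(im.min(2)>100)
    v,u=np.nonzero(m); q=pin(c,np.c_[u,v],62)[:,:2].astype(np.float32); print(len(u),cv2.minAreaRect(q) if len(u)>3 else '')
    u0,v0=int(uv[0]),int(uv[1]); a=c['color'][v0-35:v0+35,u0-20-20:u0+40,::-1]; print(u0-40,v0-35)
    out.append(cv2.resize(a,(400,350),interpolation=cv2.INTER_CUBIC))
    r=(im[...,0]>140)&(im[...,1]<70)&(im[...,2]<70)&(abs(P[...,0]-418)<40)&(abs(P[...,1]+116)<40)&(P[...,2]>130)
    if r.sum(): print('head',r.sum(),P[r].mean(0),np.percentile(P[r],[3,97],axis=0))
cv2.imwrite('pics/l1.png',np.hstack(out))
E
```

```text
scene [307.79705687 167.51441028]
336 ((511.87200927734375, -119.73422241210938), (72.11585235595703, 68.03965759277344), 79.25053405761719)
267 132
head 21 [ 407.04454362 -109.46289785  170.03301506] [[ 405.55398406 -114.86294209  151.75237625]
 [ 409.54950962 -104.82989504  184.76376873]]
top [400.62714392 207.44400475]
693 ((515.23876953125, -117.03045654296875), (58.813045501708984, 58.405818939208984), 79.05048370361328)
360 172
```

View pics/l1.png

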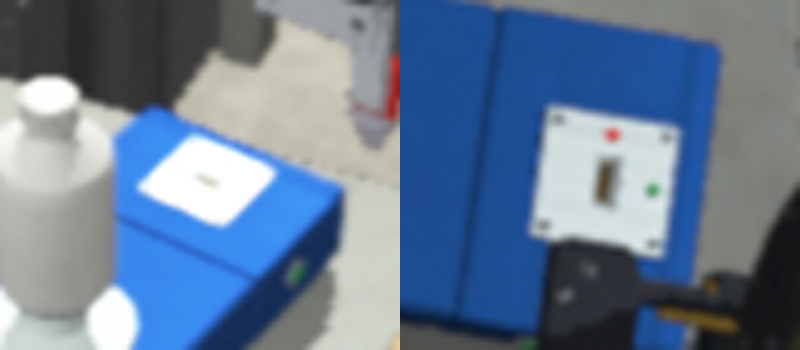

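Top view: slot at crop (608,183), screws centred at (606,181). Scene view: slot at crop (207,180). Both give the lock at about (515.7,-117.3) with yaw about -0.18. I move over it and go down to just above the mouth.

```bash
python3 -m creep '-0.5 0.08 0 0 0 0; -0.6 0.1 0 0 0 0; -0.6 0.1 0 0 0 0; -0.5 0.08 0 0 0 0.0025; -0.2 0.033 0 0 0 0; 0 0 0.4 0 0 0; 0 0 0.4 0 0 0; 0 0 0.25 0 0 0; 0 0 0 0 0 0; 0 0 0 0 0 0; 0 0 0 0 0 0'
python3 - <<'E'
from h import *
c=shot('scene');s=manip.read_state();print(s['eef_pos'],s['eef_rot'],s['wrist_force'])
cv2.imwrite('pics/l2.png',cv2.resize(c['color'][120:220,240:370,::-1],(780,600),interpolation=cv2.INTER_CUBIC))
E
```

```text
clock: 16.12
eef_pos: [515.7, -117.9, 107.9]
eef_rot: [-3.141, 0.001, 2.961]
wrist_force: [-0.1, -0.3, -0.3]
finger_gap: 9.5
finger_force: 40.0
[ 515.73087597 -117.85403874  107.8708768 ] [-3.14149891e+00  7.82562692e-04  2.96143371e+00] [-0.4806891   0.1832586  -0.52626411]
```

View pics/l2.png

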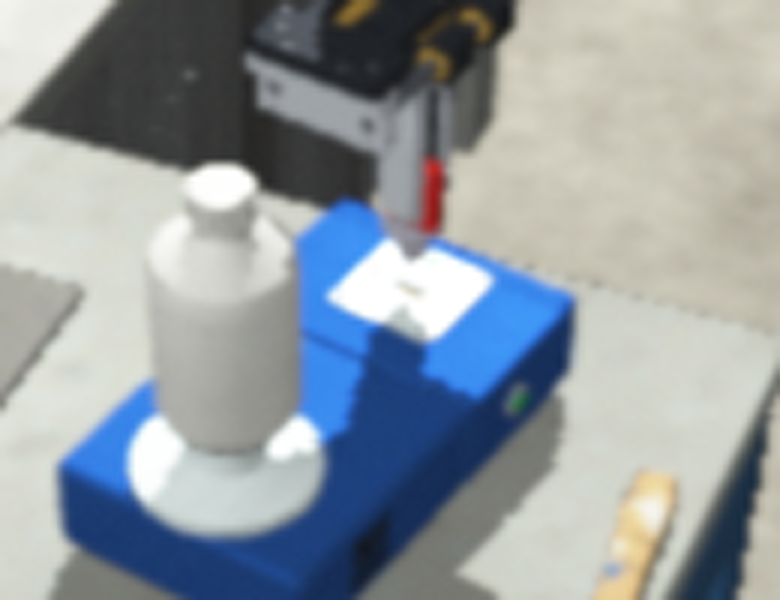

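Blade tip at (410,255), straight above the slot at (410,289). I go down slowly.

```bash
python3 -m creep '0 0 0.15 0 0 0; 0 0 0.1 0 0 0; 0 0 0.08 0 0 0; 0 0 0.07 0 0 0; 0 0 0.05 0 0 0; 0 0 0 0 0 0; 0 0 0 0 0 0'
```

```text
clock: 17.05
eef_pos: [515.6, -117.8, 89.6]
eef_rot: [3.142, 0.0, 2.961]
wrist_force: [0.5, -0.6, -0.7]
finger_gap: 9.7
finger_force: 40.0
```

Tip is 5 mm inside the mouth with no force. Continuing to the pins.

```bash
python3 -m creep '0 0 0.08 0 0 0; 0 0 0.08 0 0 0; 0 0 0.07 0 0 0; 0 0 0.05 0 0 0; 0 0 0.03 0 0 0; 0 0 0 0 0 0; 0 0 0 0 0 0'
```

```text
clock: 17.92
eef_pos: [515.6, -117.8, 77.1]
eef_rot: [3.142, 0.0, 2.961]
wrist_force: [-0.1, 0.4, -0.2]
finger_gap: 9.7
finger_force: 40.0
```

```bash
python3 -m creep '0 0 0.02 0 0 0.015; 0 0 0.02 0 0 -0.03; 0 0 0.02 0 0 0.03; 0 0 0.02 0 0 -0.03; 0 0 0.02 0 0 0.03; 0 0 0.02 0 0 -0.03; 0 0 0 0 0 0.015; 0 0 0 0 0 0'
```

```text
clock: 18.92
eef_pos: [515.8, -117.9, 72.5]
eef_rot: [-3.141, 0.001, 2.962]
wrist_force: [1.1, -1.1, 0.1]
finger_gap: 9.9
finger_force: 40.0
```

```bash
python3 -m creep '0 0 0.02 0 0 0.015; 0 0 0.02 0 0 -0.03; 0 0 0.02 0 0 0.015; 0 0 0 0 0 0; 0 0 0 0 0 0'
```

```text
clock: 19.55
eef_pos: [516.1, -117.9, 71.4]
eef_rot: [-3.141, 0.002, 2.963]
wrist_force: [-4.4, 2.3, 15.3]
finger_gap: 9.8
finger_force: 40.0
```

```bash
python3 -m creep '0 0 0.01 0 0 0.02; 0 0 0.01 0 0 -0.04; 0 0 0 0 0 0.04; 0 0 0 0 0 -0.04; 0 0 0 0 0 0.02; 0 0 0 0 0 0; 0 0 0 0 0 0'
python3 - <<'E'
from h import *
c=shot('scene');P=cloud(c);im=c['color'].astype(int)
r=(im[...,0]>140)&(im[...,1]<70)&(im[...,2]<70)&(abs(P[...,0]-516)<40)&(abs(P[...,1]+117)<40)&(P[...,2]>64)
print(r.sum(),P[r].min(0),P[r].max(0)); print(manip.read_state()['moment'])
cv2.imwrite('pics/l3.png',cv2.resize(c['color'][130:200,270:360,::-1],(720,560),interpolation=cv2.INTER_CUBIC))
E
```

```text
clock: 20.42
eef_pos: [516.3, -118.0, 71.4]
eef_rot: [-3.141, 0.003, 2.963]
wrist_force: [-7.0, 1.0, 25.1]
finger_gap: 9.8
finger_force: 40.0
17 [ 502.64122401 -117.64874459   70.60224146] [ 507.77009442 -107.86495437  104.03085852]
[0.46398331 1.58402165 0.01934266]
```

View pics/l3.png

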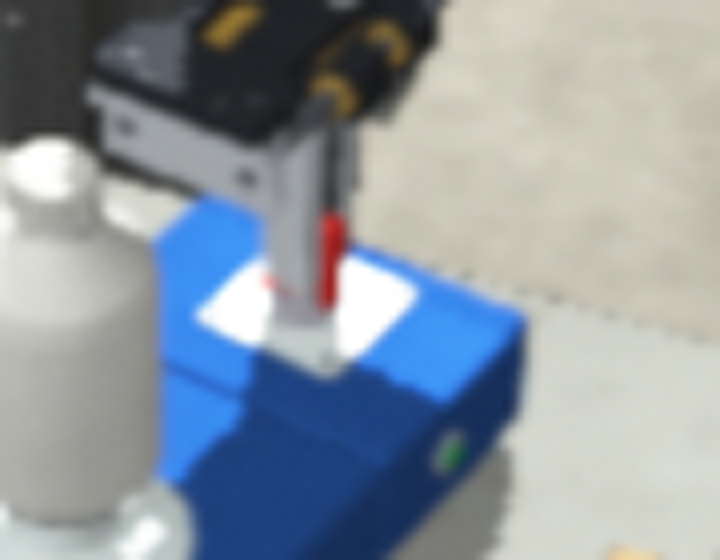

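The collar sits on the lock face (around (305,320)): 25 N with no further travel. I ease the push a little and turn.

```bash
python3 -m creep '0 0 -0.006 0 0 0; 0 0 0 0 0 0.03; 0 0 0 0 0 0.04; 0 0 0 0 0 0.04; 0 0 0 0 0 0.04; 0 0 0 0 0 0.04; 0 0 0 0 0 0.04; 0 0 0 0 0 0; 0 0 0 0 0 0'; python3 -c "
from cell import manip;print(manip.read_state()['moment'])"
```

```text
clock: 21.6
eef_pos: [516.2, -118.1, 71.4]
eef_rot: [3.14, 0.002, 2.24]
wrist_force: [-6.6, 0.7, 22.5]
finger_gap: 10.1
finger_force: 40.0
[ 0.08368777  1.56044542 -0.10860298]
```

```bash
python3 -m creep '0 0 0 0 0 0.04; 0 0 0 0 0 0.04; 0 0 0 0 0 0.04; 0 0 0 0 0 0.04; 0 0 0 0 0 0.04; 0 0 0 0 0 0.04; 0 0 0 0 0 0.04; 0 0 0 0 0 0.03; 0 0 0 0 0 0; 0 0 0 0 0 0'; python3 -c "
from cell import manip;print(manip.read_state()['moment'])"
```

```text
clock: 22.85
eef_pos: [515.9, -118.3, 71.4]
eef_rot: [3.14, 0.001, 1.266]
wrist_force: [-10.1, -1.6, 24.0]
finger_gap: 9.7
finger_force: 40.0
[-0.14918765  2.12780864 -0.00706848]
```

```bash
for i in 1; do python3 -m creep '0 0 0 0 0 0.012; 0 0 0 0 0 0; 0 0 0 0 0 0'; done; python3 - <<'E'
from h import *
print(manip.read_state()['moment'])
c=shot('scene')
cv2.imwrite('pics/l4.png',cv2.resize(c['color'][125:200,230:350,::-1],(800,500),interpolation=cv2.INTER_CUBIC))
E
```

```text
clock: 23.22
eef_pos: [515.9, -118.3, 71.4]
eef_rot: [3.14, 0.001, 1.229]
wrist_force: [-9.5, -1.1, 23.9]
finger_gap: 9.7
finger_force: 40.0
[-0.18656905  2.17010625  0.20892375]
```

View pics/l4.png

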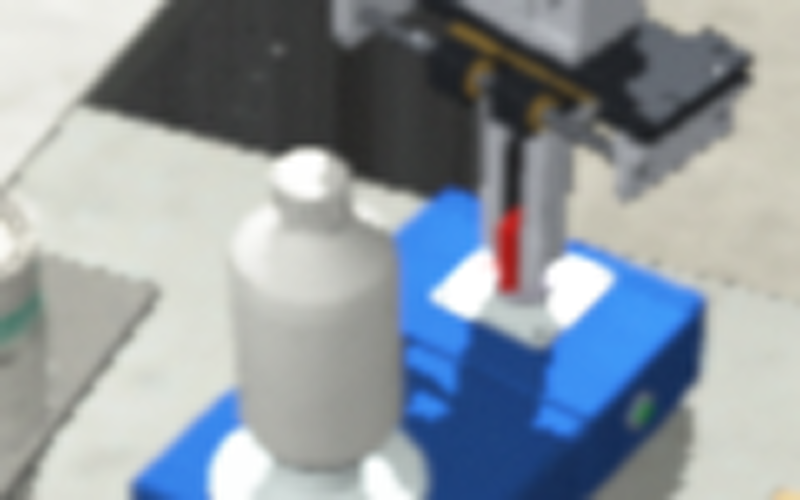

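The head has turned with the gripper, and the bottle still stands at (315,310). The moment is rising, so one more nudge should confirm the stop.

```bash
python3 -m creep '0 0 0 0 0 0.01; 0 0 0 0 0 0; 0 0 0 0 0 0; 0 0 0 0 0 0'; python3 - <<'E'
from h import *
for i in range(3): shot('top'); print(manip.read_state()['moment'].round(3))
E
```

```text
clock: 23.78
eef_pos: [515.8, -118.3, 71.3]
eef_rot: [3.14, 0.001, 1.197]
wrist_force: [-9.3, -1.1, 23.3]
finger_gap: 9.8
finger_force: 40.1
[-0.165  2.241  0.34 ]
[-0.148  2.123  0.292]
[-0.18   2.223  0.237]
```

```bash
python3 -m creep '0 0 0 0 0 0; 0 0 0 0 0 0; 0 0 0 0 0 0; 0 0 0 0 0 0'; python3 -c "
from cell import manip;print(manip.sign_off())"
```

```text
clock: 24.42
eef_pos: [515.9, -118.3, 71.4]
eef_rot: [3.14, 0.001, 1.198]
wrist_force: [-10.0, -1.7, 23.7]
finger_gap: 9.8
finger_force: 40.1
the job is handed in; nothing more can be done
None
```

I handed the job in at 24.4 s: the bottle stands free and upright on the plate, and the key is home, turned to its stop and still held at 40 N; sign-off gave no verdict, and I inferred the lock angle from 1.76 rad of gripper turn and the torque rise at the stop.

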